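Shut the run-in cell's gate and drop its latch bar

TASK

The gate of the run-in cell is hooked back open by its latch bar, the steel bar with the red ball knob. Lift the bar out of the hold-back notch, swing the gate shut, bring the lifted bar over the horn of the brass strike and lower it right down into the strike's notch, so that it holds the gate shut when you let go; just where the strike sits must be found by feel. Handle the bar gently, never forcing it against the brass, and leave the parts lying about alone.

Things in the scene. Friction and masses are not known exactly. Their poses are not given: they have to be found in the camera images.
- cell: run-in cell, a low open-topped pen with aluminium floor plate 200 x 270 x 10 mm and clear walls on three sides with black top edges (85 mm high); open at its front, where the gate is. Fixed. Origin on the table midway along the gate opening; x points into the cell, y along the opening towards the hinge, z up
- gate_hinge (a point): point on the gate's vertical hinge axis at table height; 110 mm to +y of the cell's origin, on the steel pin
- gate (a joint): gate angle, rad: 0 = square across the opening (shut is within 0.15 of it, as the strike sits), grows as it swings out to -x of the cell; held back it reads about 1.25. Black frame 12 mm thick with a clear pane, reaching 200 mm from the hinge axis, top edge 116 mm high. A weak hinge spring (0.15 Nm/rad about 1.6 rad) swings it open at once if let go before the bar is down in the strike
- latch (a joint): angle of the latch bar, rad: 0 = level, hanging free on its rest pin; grows as its free end rises; at most 0.6. Lying in a brass notch it reads about 0.05 to 0.07; to pass over a horn it must be lifted past 0.24, and to still meet the back-stop it must stay below 0.42. It falls by its own weight (about 240 g) when let go
- latch_pivot (a point): the bar's pivot on the gate: 60 mm from the hinge axis along the gate, 18 mm in front of (outside) the gate's middle plane, 105 mm above the table; the pivot axis is square to the gate. The bar is bright steel, 8 mm thick (across the gate) and 12 mm high, reaching 175 mm from the pivot towards and past the gate's free edge
- knob (a point): centre of the red ball knob, 24 mm diameter, on an 8 mm stem on the bar: 90 mm along the bar from the pivot and 50 mm above the bar's centre line. Pinch it from above; lifting, closing and pushing can all be done through it. As the bar lifts, the knob also moves back towards the hinge. The fingers stay clear of the gate's top when the TCP is at the ball's centre
- strike_post: black shut post, 32 x 22 x 99 mm with a 82 mm long top plate, fixed; origin at its foot, 217 mm from the hinge axis along the shut gate and 18 mm out in front of the gate plane; x points into the cell. The brass strike is bolted on its top (see strike_mid)
- strike_mid (a point): over the post's middle, at the height of the strike's notch floor (108 mm). The notch is 14 mm wide in x, 14 mm long in y, between a low horn (outside, 6 mm thick, top at 130 mm) and a tall back-stop (inside, top at 183 mm). The strike is bolted through slots and may sit up to 24 mm either way in x from this point, so it must be felt: its back-stop halts the lifted bar. Keep under 14 N
- hold_post: black hold-back post of the same height with a foot plate 60 x 50 x 6 mm, origin at its foot, standing 217 mm from the hinge axis at the gate angle 1.25; the same brass notch on top, with the low horn on the closing side and the tall back-stop on the far side
- stage: black linear stage 90 x 60 x 32 mm standing in the cell, loose; origin under its centre; to be left alone
- bracket0: black H-shaped bracket 105 x 90 x 24 mm, loose; origin under its centre; to be left alone
- bracket1: as bracket0
- bracket2: as bracket0
- driver: screwdriver with a red handle, lying loose on the table; to be left alone
- slide_block: black block 70 x 50 x 30 mm, loose; to be left alone
- screw_jar: small jar with a blue cap, 50 mm diameter, 60 mm high, loose; to be left alone
Mind the look-alikes: they are no part of the job. Leave any pink look-alike of the strike_post alone.

How it is judged (in metres and radians):
On the way, in this order (a step that is already met when the one before it is completed fails the run):
1. the bar is lifted clear of the hold-back notch while the gate is still open (value of joint latch above 0.2 rad and value of joint gate above 1 rad), for 0.1 s.
2. the gate is swung nearly shut (value of joint gate below 0.3 rad), for 0.05 s.
At the end, for the whole second after the job is handed in: the gate is shut (within 0.16 rad of square) and the bar lies down in the strike's notch (bar angle 0.03 to 0.10 rad), bearing on the strike and holding the gate (value of joint latch between 0.03 and 0.1 rad and value of joint gate between -0.155 and 0.16 rad and contact force between latch and strike_post above 0.3 N); the robot touches nothing.
It fails at once if the bar is forced against the strike on the shut post (over 14 N) (contact force between latch and strike_post above 14 N).
It fails at once if the bar is forced against the hold-back post (over 20 N) (contact force between latch and hold_post above 20 N).
It fails at once if a part lying about is pushed by more than 20 mm (distance of any of stage, bracket0, bracket1, bracket2, driver, slide_block, screw_jar from where it was at the start of the episode above 0.02 m).
It also fails if it takes over 64 s, if anything falls off the work surface, if the arm or the gripper's body presses on something with over 40 N, if the wrist force passes 120 N, or if a joint passes its speed limit or range.

ROBOT

A 7-joint arm with a two-finger parallel gripper is mounted at the origin on the work surface. World frame = base frame: x ahead of the robot, y to its left, z up, the work surface at z = 0. Lengths are in mm, angles in degrees, forces in N, time in s.
With the tool pointing down it reaches from about 400 to 750 mm from the base axis. Payload 19.5 kg.
Tool frame: the origin (TCP) lies between the finger pads, 19 mm behind the fingertips; this is the grasp point; z points along the fingers, y is the line along which they close (so a half turn about z gives the same grasp; the last joint's range is limited). The gripper opens to 85 mm and grips with 20 to 120 N. Pads are 22 mm wide; open, the fingers measure 114 mm over their backs; the gripper's body (76 mm by 85 mm) begins 54 mm behind the grasp point. The pads swing forward as they close: fully open they stand 13 mm farther back than shut.
Start: joints at [65.678, 40.479, -1.581, 85.061, 1.261, 54.483, -4.326], TCP at [214.765, -533.36, 249.968] pointing down, gripper open.
Joint ranges: [-155.06, 155.06], [-18.47, 123.98], [-90, 86.84], [0, 140.48], [-83.41, 263.41], [0, 116], [-161.91, 161.91]. Speed limits (degrees/s): [108.29, 108.29, 147.25, 147.25, 172.46, 172.46, 172.46].

INTERFACE

Orientations are given as [roll, pitch, yaw] about the fixed x, y, z axes, in that order (R = Rz(yaw) Ry(pitch) Rx(roll)).
In Python, from workcell import * gives the robot as it stands.
- The arm moves only by the tool send_rows, never from a script. Its argument "series" is a list that holds one entry, the list of rows, each a list of 7 numbers: the closure, from 0 (fully open) to 1 (shut), then the shift along the tool's x, y, z in cm, then the turn, a rotation vector about the tool's x, y, z in rad. In form: [[[claw, dx, dy, dz, rx, ry, rz], ...]]. A call has 1 to 5 rows; each row is the pose to reach, as a shift and turn from the pose commanded when the call began, along the tool's axes at that moment; what a row does not reach only later rows make up. A row lasts 1/10 s, in which the tool goes at most 50 mm and 8.59 degrees, less where a joint would pass 70% of its speed; a pose out of reach is approached as far as the arm can. A call with a gripper value outside its range is refused whole. The fingers move at their own pace and stop on an object; "force" is the grip in N (left out, the last holds). Time passes only in rows, so rows that repeat a pose let the fingers close. It gives the time, the measured TCP pose, the force, the opening and the grip force at its end, in the units of the state.
- get_state(): the state, without advancing time (a new reading comes with each control period).
- snapshot(name): name is "scene" or "top"; returns a dict with "image" (384x512x3 uint8, red, green, blue), "fx", "fy", "cx", "cy" (pixels), "k1" (the pictures are not rectified: a ray, as slopes to the right and down, at radius r is drawn at 1 + k1 r^2 times it, then the intrinsics apply), "xyz" and "orientation" of the camera in the world. Camera axes: x right, y down, z forward; pixel columns grow to the right and rows downward; lengths in mm; the calibration is good to about 2 mm. A picture is of the moment at which its call begins. There is no depth.
- hand_in(): hands the job in; it is judged then, once.
The state is a dict: "time": time; "joint_positions": joint angles; "joint_velocities": joint speeds; "joint_efforts": joint torques, N m; "tcp_pos": TCP position; "tool_rot": TCP orientation; "contact_force": force on the tool from outside, world axes, zero at the start; "wrist_torque": the same for the moment, N m; "opening": finger opening in mm; "grasp_force": force on a finger pad.
Only numpy, scipy, OpenCV 4.12 (cv2) and the standard library are available. Lean on these libraries where they do the work, as an engineer would, in place of code of your own. Each camera call takes 0.05 s, during which the arm holds its last target. There are 200 camera calls.

## Working session

There is one attempt and no reset: what is moved stays moved. The work goes in short steps, Python scripts to look and compute and a tool call to move; the robot and the scene stay as the last step left them, time stands still between calls to the robot, and variables do not carry over. Pictures are saved under pics/ and viewed, at most 10 in all, crops included, and the job is handed in when it is done.

Besides the shell and the picture viewer there is one more tool, called after "Request:" as name(argument=value, ...) on one line, values as JSON. send_rows: Moves the arm, as the interface text tells. Its arguments: {"type":"object","properties":{"series":{"type":"array","items":{"type":"array","items":{"type":"array","items":{"type":"number"}}}},"force":{"type":"number"}},"required":["series"]}

```bash
mkdir -p pics; ls
cat > h.py <<'E'
from workcell import *
import numpy as np, cv2
from scipy.spatial.transform import Rotation as R
def snap(n,f):
    s=snapshot(n); cv2.imwrite(f,cv2.cvtColor(s['image'],cv2.COLOR_RGB2BGR)); return s
def Rm(o): return R.from_euler('xyz',o,degrees=True).as_matrix()
E
python3 - <<'E'
from h import *
import pickle
d={}
for n in('scene','top'):
    d[n]=snap(n,f'pics/{n}0.png'); print({k:v for k,v in d[n].items() if k!='image'})
    cv2.imwrite(f'pics/{n}0b.png',cv2.resize(cv2.imread(f'pics/{n}0.png'),(800,600),interpolation=cv2.INTER_CUBIC))
pickle.dump(d,open('d.pkl','wb'))
print(get_state())
E
```

```text
pics
{'fx': 389.2889709297106, 'fy': 389.2889709297106, 'cx': 252.9836107465974, 'cy': 193.2367943980284, 'k1': -0.05588623168043478, 'xyz': array([923.39587907, 478.15649367, 924.1529526 ]), 'orientation': array([-143.61242463,    0.3508756 ,  139.11364092])}
{'fx': 458.0130440596505, 'fy': 458.0130440596505, 'cx': 254.32778291351488, 'cy': 186.58872494254496, 'k1': -0.17839844178125727, 'xyz': array([ 290.11899358,   35.50014987, 1432.25944983]), 'orientation': array([-169.04777872,   -0.29623008,  -91.46617782])}
{'time': 0.1, 'joint_positions': array([65.6788845 , 40.51038266, -1.58116037, 85.08077498,  1.2589114 ,
       54.48354409, -4.3240789 ]), 'joint_velocities': array([ 0.03549947, -0.0997968 , -0.09692517, -0.09699252, -0.04234069,
        0.12646923, -0.06131573]), 'joint_efforts': array([ 3.75199961e-03, -8.84288692e+01,  1.23719450e+00, -2.36457396e+01,
        1.70353852e-02,  5.03688731e-03, -9.11483880e-05]), 'tcp_pos': array([ 214.68050982, -533.18384957,  249.57804249]), 'tool_rot': array([-1.79942589e+02,  1.23691380e-03,  2.19317569e+01]), 'contact_force': array([ 0.27977369, -0.17954303,  0.1359742 ]), 'wrist_torque': array([-0.0346148 , -0.01266746,  0.01900562]), 'grasp_force': 0.0, 'opening': 85.80750724585788}
```

View pics/scene0b.png

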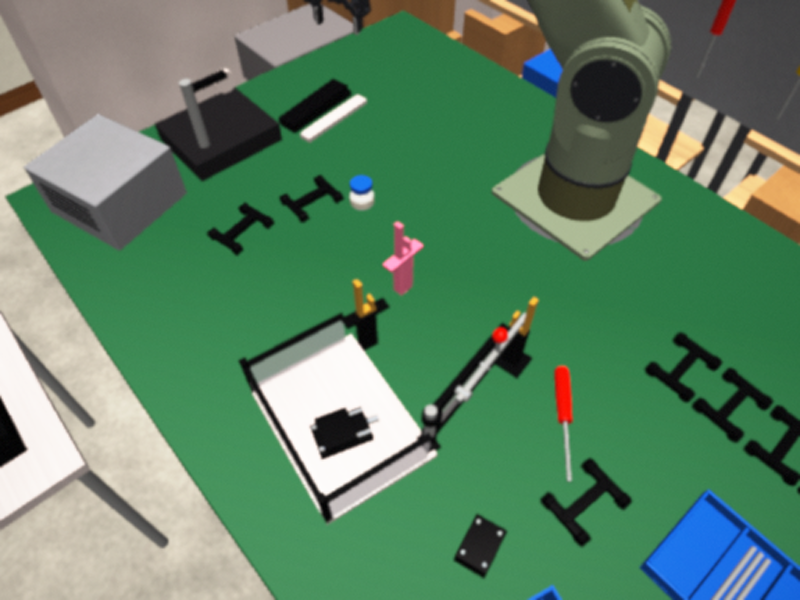

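View pics/top0b.png

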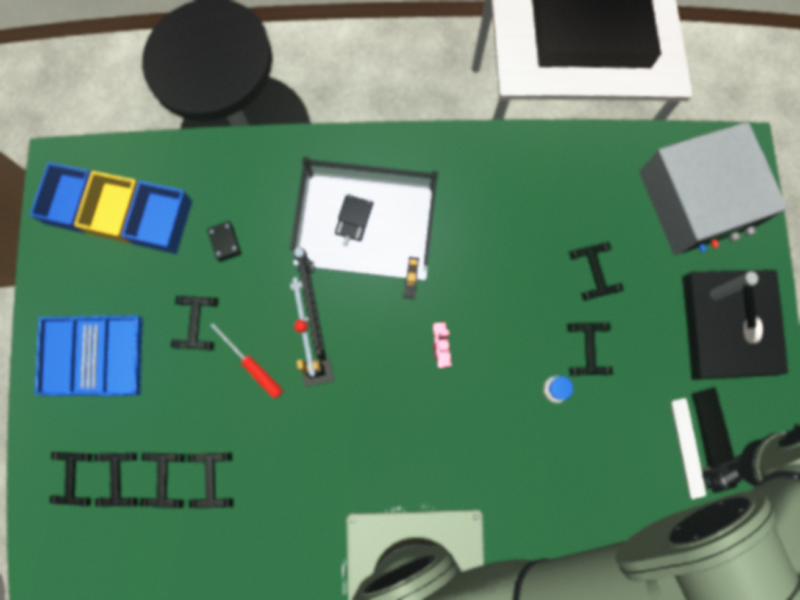

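The knob is red at scene (501,335) and top (301,326). The hinge is at scene (431,412), the brass strike at scene (365,300) and top (412,270), and the pink look-alike at scene (403,260). Next I'll enlarge both views.

Run:
```python
import cv2
a=cv2.imread('pics/scene0.png')[160:340,145:385];cv2.imwrite('pics/sc.png',cv2.resize(a,(800,600),interpolation=cv2.INTER_CUBIC))
a=cv2.imread('pics/top0.png')[95:255,170:300];cv2.imwrite('pics/tc.png',cv2.resize(a,(487,600),interpolation=cv2.INTER_CUBIC))
```

```text
(no output)
```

View pics/sc.png

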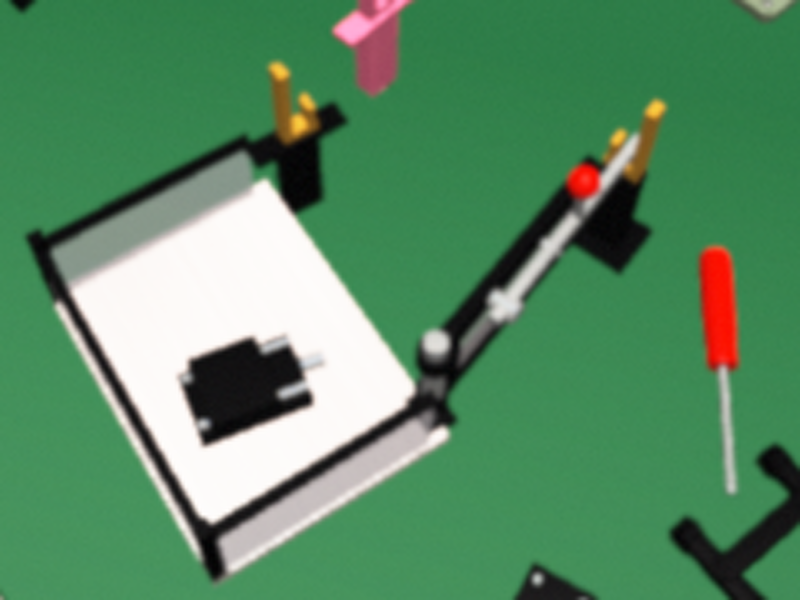

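View pics/tc.png

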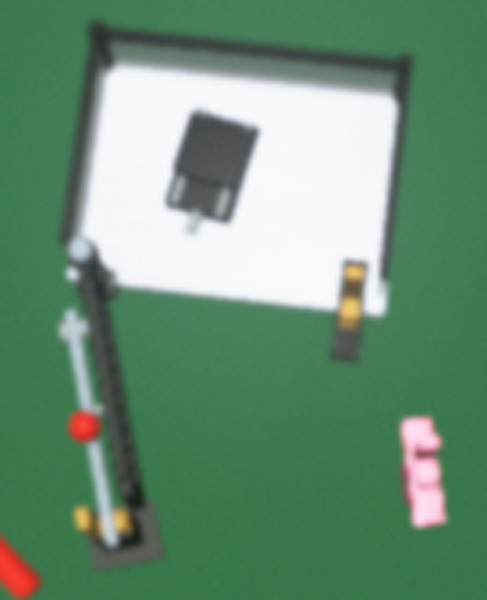

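The strike has brass with a tall back-stop and is attached to the cell, so it is the real one. The pink post is separate and is the look-alike. In the scene crop the knob is at (584,182), the pin top at (435,342) and the bar tip at (632,140). I'll fit the cell pose from these.

```bash
cat >> h.py <<'E'
def proj(s,P):
    Rc=Rm(s['orientation']); c=(np.atleast_2d(P)-s['xyz'])@Rc
    m=c[:,:2]/c[:,2:]; m=m*(1+s['k1']*(m**2).sum(1,keepdims=True))
    return m*[s['fx'],s['fy']]+[s['cx'],s['cy']]
def cell2w(p,P):
    x,y,a=p[:3]; c,s=np.cos(a),np.sin(a); P=np.atleast_2d(P)
    return np.c_[x+c*P[:,0]-s*P[:,1],y+s*P[:,0]+c*P[:,1],P[:,2]]
def bar(q,l,along,up):
    u=np.array([-np.sin(q),-np.cos(q)]);n=np.array([-np.cos(q),np.sin(q)])
    r=60+along*np.cos(l)-up*np.sin(l)
    return np.r_[np.array([0,110])+u*r+n*18,105+along*np.sin(l)+up*np.cos(l)]
E
python3 - <<'E'
from h import *
import pickle
from scipy.optimize import least_squares
d=pickle.load(open('d.pkl','rb'))
S=lambda x,y:(x/3.3333+145-.35,y/3.3333+160-.35)
T=lambda x,y:(x/3.75+170-.37,y/3.75+95-.37)
def pts(p):
    q=p[3]
    return [('scene',S(584,182),bar(q,.06,90,50)),('top',T(85,426),bar(q,.06,90,50)),
     ('scene',S(632,140),bar(q,.06,173,6)),('top',T(112,545),bar(q,.06,175,6)),
     ('scene',S(435,342),[0,110,p[4]]),('top',T(81,247),[0,110,p[4]]),
     ('top',T(386,313),[0,-135,10]),('top',T(97,27),[200,135,85]),('top',T(406,64),[200,-135,85]),
     ('scene',S(38,238),[200,-135,85]),('scene',S(210,535),[200,135,85])]
def res(p,w=[1]*11): return np.concatenate([(proj(d[n],cell2w(p,P))[0]-np.array(u))*k for (n,u,P),k in zip(pts(p),w)])
f=least_squares(res,[550,50,0,1.25,130],args=([3,3,2,2,2,2,1,.5,.5,.5,.5],))
print(f.x); print(res(f.x).reshape(-1,2).round(1))
p=f.x; print('knob',cell2w(p,bar(p[3],.06,90,50)),'hinge',cell2w(p,[0,110,0]),'strike',cell2w(p,[-18,-107,0]))
# direct triangulation of knob
g=least_squares(lambda X:np.r_[proj(d['scene'],X)[0]-S(584,182),proj(d['top'],X)[0]-T(85,426)],[400,150,160]);print(g.x,g.fun)
# red blob centroid, strike tip
for n in d:
    im=d[n]['image'].astype(int); m=((im[...,0]>150)&(im[...,1]<70)&(im[...,2]<70)).astype('uint8')
    print(n,[ (s[4],c.round(1)) for s,c in zip(*cv2.connectedComponentsWithStats(m)[2:])][1:])
pickle.dump(p,open('p.pkl','wb'))
E
```

```text
[ 6.10847925e+02  9.86272241e+01 -1.54073488e-01  1.23421388e+00
  1.18194887e+02]
[[-0.1 -0.3]
 [ 0.1 -0.6]
 [ 1.9 -1.4]
 [ 0.2 -0.8]
 [ 0.3  0.1]
 [-0.  -0.1]
 [-0.8  0.3]
 [-0.6 -1. ]
 [ 2.5 -0.6]
 [-1.9  0.6]
 [-3.1  2.5]]
knob [[480.0610335  198.37416942 160.30678758]] hinge [[627.72903395 207.32417966   0.        ]] strike [[576.64043496  -4.34290577   0.        ]]
[478.95168907 198.44804193 158.05858719] [ 0.13737219  0.02730971  0.13919431 -0.09643165]
scene [(np.int32(65), array([319.6, 213.8])), (np.int32(312), array([360.1, 252.1]))]
top [(np.int32(5), array([456.6, 154.6])), (np.int32(35), array([192.2, 208.5])), (np.int32(208), array([167.7, 241.1]))]
```

```bash
cat >> h.py <<'E'
def rows(way,claw,s=None):
    """way: list of (x,y,z,yaw deg) world; prints rows relative to the present tool pose"""
    s=s or get_state(); R0=R.from_matrix(Rm(s['tool_rot']))
    out=[]
    for x,y,z,w in way:
        t=R0.inv().apply(np.array([x,y,z])-s['tcp_pos'])/10
        r=(R0.inv()*R.from_matrix(Rm([180,0,w]))).as_rotvec()
        out.append([claw]+t.round(2).tolist()+r.round(3).tolist())
    for o in out: print(o)
E
python3 - <<'E'
from h import *
import pickle
from scipy.optimize import least_squares
d=pickle.load(open('d.pkl','rb'));p=pickle.load(open('p.pkl','rb'))
S=lambda x,y:(x/3.3333+145-.35,y/3.3333+160-.35)
T=lambda x,y:(x/3.75+170-.37,y/3.75+95-.37)
for n,a,b in(('stop',(279,70),(354,272)),('horn',(306,100),(349,312))):
    g=least_squares(lambda X:np.r_[proj(d['scene'],X)[0]-S(*a),proj(d['top'],X)[0]-T(*b)],[570,0,150])
    c,s=np.cos(p[2]),np.sin(p[2]);D=g.x-[p[0],p[1],0]
    print(n,g.x,g.fun.round(1),'cell',c*D[0]+s*D[1],-s*D[0]+c*D[1])
rows([(260,-505,270,20),(305,-470,270,18),(345,-435,270,16),(380,-400,270,14),(410,-362,270,12)],0)
E
```

```text
stop [587.81098959  -6.6738105  180.3915193 ] [ 0.3  0.1  0.3 -0.3] cell -6.604058752534886 -107.58900814340461
horn [567.85808015  -3.35081866 129.84356492] [ 0.3  0.1  0.2 -0.2] cell -26.830570565184402 -107.36744583308871
[0, 5.26, -0.92, -2.04, -0.001, 0.0, 0.034]
[0, 10.74, -2.49, -2.04, -0.001, 0.0, 0.069]
[0, 15.76, -4.24, -2.04, -0.001, 0.0, 0.104]
[0, 20.31, -6.18, -2.04, -0.001, 0.0, 0.138]
[0, 24.51, -8.59, -2.03, -0.001, 0.0, 0.173]
```

Vision puts the strike's stop at 180 mm high and its horn at 130 mm, which match the given sizes. The notch centre comes out near cell x = -17, which I'll confirm by feel.

Request:
send_rows(series=[[[0, 5.2, -0.9, -2, 0, 0, 0.03], [0, 10.7, -2.5, -2, 0, 0, 0.07], [0, 15.8, -4.2, -2, 0, 0, 0.1], [0, 20.3, -6.2, -2, 0, 0, 0.14], [0, 24.5, -8.6, -2, 0, 0, 0.17]]])

```text
time: 0.6
tcp_pos: [401.9, -371.6, 269.7]
tool_rot: [-180.0, 0.0, 12.1]
contact_force: [1.1, -0.9, -0.4]
opening: 85.3
grasp_force: 0.0
```

Run:
```python
from h import *
s=get_state();print(s['time'],s['tcp_pos'],s['tool_rot'])
rows([(435,-322,270,10.5),(455,-277,270,10.5),(468,-230,270,10.5),(477,-182,270,10.5),(484,-133,270,10.5)],0)
```

```text
0.6 [ 401.91905759 -371.57940969  269.71203622] [-1.79981646e+02  5.32017371e-03  1.21005719e+01]
[0, 4.27, -4.15, -0.03, -0.0, 0.0, 0.028]
[0, 7.17, -8.14, -0.03, -0.0, 0.0, 0.028]
[0, 9.43, -12.46, -0.03, -0.0, 0.0, 0.028]
[0, 11.32, -16.96, -0.02, -0.0, 0.0, 0.028]
[0, 13.03, -21.61, -0.02, -0.0, 0.0, 0.028]
```

Request:
send_rows(series=[[[0, 3.3, -3.2, 0, 0, 0, 0.03], [0, 6.2, -7.2, 0, 0, 0, 0.03], [0, 8.5, -11.5, 0, 0, 0, 0.03], [0, 10.3, -16, 0, 0, 0, 0.03], [0, 12, -20.6, 0, 0, 0, 0.03]]])

```text
time: 1.1
tcp_pos: [474.4, -144.5, 269.8]
tool_rot: [-180.0, 0.0, 10.5]
contact_force: [1.8, 0.0, -0.3]
opening: 85.2
grasp_force: 0.0
```

Run:
```python
from h import *
s=get_state();print(s['time'],s['tcp_pos'],s['tool_rot'])
rows([(488,-90,260,10.5),(488,-40,250,10.5),(487,10,245,10.5),(485,60,240,10.5),(483,110,240,10.5)],0)
```

```text
1.1 [ 474.39588612 -144.52852878  269.78682009] [-1.79986032e+02  1.71198401e-02  1.04712179e+01]
[0, 2.33, -5.11, 0.98, -0.0, 0.0, -0.001]
[0, 3.24, -10.03, 1.98, -0.0, 0.0, -0.001]
[0, 4.05, -14.97, 2.48, -0.0, 0.0, -0.001]
[0, 4.76, -19.92, 2.98, -0.0, 0.0, -0.001]
[0, 5.47, -24.87, 2.98, -0.0, 0.0, -0.001]
```

Request:
send_rows(series=[[[0, 1.5, -4.5, 1, 0, 0, 0], [0, 2.4, -9, 2, 0, 0, 0], [0, 3.2, -14, 2.5, 0, 0, 0], [0, 3.9, -19, 3, 0, 0, 0], [0, 4.6, -24, 3, 0, 0, 0]]])

```text
time: 1.6
tcp_pos: [475.4, 97.7, 239.4]
tool_rot: [-180.0, 0.1, 10.5]
contact_force: [0.9, -0.4, 1.1]
opening: 85.5
grasp_force: 0.0
```

Run:
```python
from h import *
s=get_state();print(s['time'],s['tcp_pos'],s['tool_rot'])
rows([(482,148,235,10.5),(480,180,230,10.5),(480,198,225,10.5),(480,198,220,10.5),(480,198,220,10.5)],0)
```

```text
1.6 [475.39962161  97.70198252 239.44660401] [-1.79999163e+02  5.74578897e-02  1.04570965e+01]
[0, 1.56, -4.83, 0.44, -0.0, 0.001, -0.001]
[0, 1.95, -8.01, 0.94, -0.0, 0.001, -0.001]
[0, 2.27, -9.78, 1.44, -0.0, 0.001, -0.001]
[0, 2.27, -9.78, 1.94, -0.0, 0.001, -0.001]
[0, 2.27, -9.78, 1.94, -0.0, 0.001, -0.001]
```

Request:
send_rows(series=[[[0, 1, -3.8, 0.4, 0, 0, 0], [0, 1.5, -7, 0.9, 0, 0, 0], [0, 1.8, -8.7, 1.4, 0, 0, 0], [0, 1.8, -8.7, 1.9, 0, 0, 0], [0, 1.8, -8.7, 1.9, 0, 0, 0]]])

```text
time: 2.1
tcp_pos: [477.7, 184.3, 220.4]
tool_rot: [180.0, 0.1, 10.5]
contact_force: [-0.7, -1.2, 0.9]
opening: 85.3
grasp_force: 0.0
```

Run:
```python
from h import *
s=get_state();print(s['time'],s['tcp_pos'],s['tool_rot'],s['joint_positions'])
rows([(480,198,200,10.5),(480,198,180,10.5),(480,198,165,10.5),(480,198,159,10.5),(480,198,159,10.5)],0)
```

```text
2.1 [477.65846172 184.27478203 220.38246943] [1.79970574e+02 7.07320431e-02 1.04870246e+01] [-29.48171438  37.90499296   8.66607701 100.61539161  -7.90846388
  42.14601013 -96.2497666 ]
[0, 0.48, -1.31, 2.04, 0.001, 0.001, -0.0]
[0, 0.49, -1.31, 4.04, 0.001, 0.001, -0.0]
[0, 0.49, -1.31, 5.54, 0.001, 0.001, -0.0]
[0, 0.49, -1.31, 6.14, 0.001, 0.001, -0.0]
[0, 0.49, -1.31, 6.14, 0.001, 0.001, -0.0]
```

Request:
send_rows(series=[[[0, 0.5, -1.3, 1, 0, 0, 0], [0, 0.5, -1.3, 3, 0, 0, 0], [0, 0.5, -1.3, 4.5, 0, 0, 0], [0, 0.5, -1.3, 4.5, 0, 0, 0], [0, 0.5, -1.3, 4.5, 0, 0, 0]]])

```text
time: 2.6
tcp_pos: [480.7, 198.2, 176.2]
tool_rot: [-180.0, 0.0, 10.4]
contact_force: [-0.2, 0.5, 0.5]
opening: 85.5
grasp_force: 0.0
```

Run:
```python
from h import *
import pickle
s=snap('scene','pics/s1.png')
g=get_state();print(g['time'],g['tcp_pos'],g['tool_rot'])
t=snap('top','pics/t1.png')
a=cv2.imread('pics/s1.png')[170:270,260:400];a=cv2.resize(a,(800,571),interpolation=cv2.INTER_CUBIC);cv2.imwrite('pics/s1c.png',a)
rows([(480,198,159,10.5)],0)
```

```text
2.65 [480.87127632 198.29676949 176.60038559] [-1.79987272e+02 -3.93336291e-02  1.04439155e+01]
[0, -0.09, 0.02, 1.77, -0.0, -0.001, -0.001]
```

View pics/s1c.png

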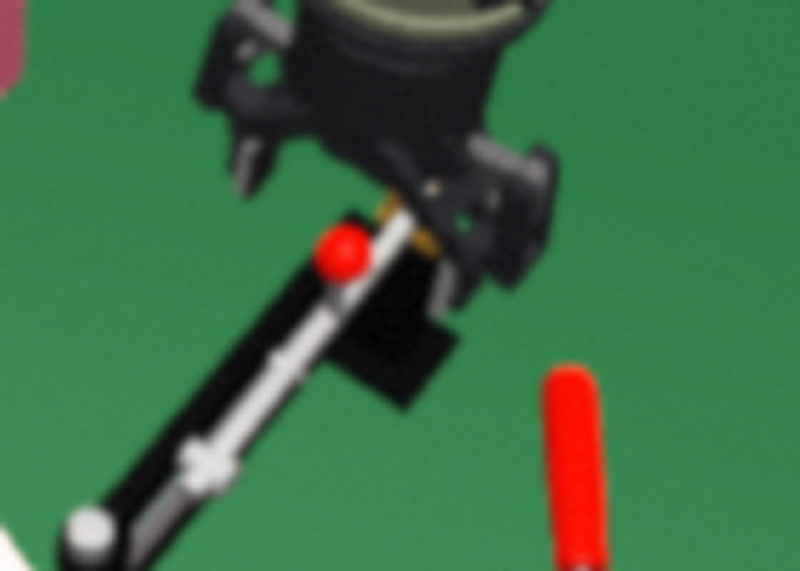

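The fingertips at (245,190) and (445,310) straddle the knob at (345,250), so it is centred. I'll lower and grip.

Request:
send_rows(series=[[[0, -0.1, 0, 1, 0, 0, 0], [0, -0.1, 0, 1.7, 0, 0, 0], [0.3, -0.1, 0, 1.7, 0, 0, 0], [0.55, -0.1, 0, 1.7, 0, 0, 0], [0.62, -0.1, 0, 1.7, 0, 0, 0]]], force=25)

```text
time: 3.2
tcp_pos: [479.6, 198.2, 159.2]
tool_rot: [-180.0, -0.0, 10.5]
contact_force: [0.1, -0.1, -0.0]
opening: 43.8
grasp_force: 0.0
```

Request:
send_rows(series=[[[0.7, 0, 0, 0, 0, 0, 0], [0.75, 0, 0, 0, 0, 0, 0], [0.8, 0, 0, 0, 0, 0, 0], [0.85, 0, 0, 0, 0, 0, 0], [0.85, 0, 0, 0, 0, 0, 0]]])

```text
time: 3.7
tcp_pos: [479.6, 198.2, 159.2]
tool_rot: [-180.0, -0.0, 10.5]
contact_force: [-0.5, 0.4, 6.0]
opening: 22.0
grasp_force: 24.3
```

Run:
```python
from h import *
import pickle
p=pickle.load(open('p.pkl','rb'))
g=get_state();print(g)
for l in(.06,.15,.25,.3,.33): print(l,cell2w(p,bar(p[3],l,90,50)))
```

```text
{'time': 3.7, 'joint_positions': array([-29.93656445,  43.74268651,   7.29432687, 103.2540575 ,
        -9.15916794,  33.5493068 , -96.52842691]), 'joint_velocities': array([ 0.02105063,  0.13382142,  0.07839543, -0.04612671,  0.0207279 ,
       -0.08333032,  0.02316516]), 'joint_efforts': array([ 2.73872539e-01, -8.13175178e+01,  4.36066389e+00, -1.52764875e+01,
        1.02715299e-01, -2.06791498e-01,  2.57163303e-02]), 'tcp_pos': array([479.6050622 , 198.22928186, 159.23900241]), 'tool_rot': array([-1.79983875e+02, -2.08442001e-02,  1.04736357e+01]), 'contact_force': array([-0.49542372,  0.36105405,  6.02008273]), 'wrist_torque': array([-0.00102512,  0.1439569 , -0.04970283]), 'grasp_force': 24.303869605064392, 'opening': 21.9636087171762}
0.06 [[480.0610335  198.37416942 160.30678758]]
0.15 [[485.29499457 199.34016372 167.88798582]]
0.25 [[491.86952712 200.5535776  175.71197742]]
0.3 [[495.43692337 201.2119861  179.36364306]]
0.33 [[497.66195874 201.62264477 181.46598973]]
```

Request:
send_rows(series=[[[0.85, 0.25, 0, -0.4, 0, 0, 0], [0.85, 0.53, 0, -0.76, 0, 0, 0], [0.85, 0.85, 0, -1.15, 0, 0, 0], [0.85, 1.2, 0, -1.54, 0, 0, 0], [0.85, 1.6, 0, -1.95, 0, 0, 0]]])

```text
time: 4.2
tcp_pos: [495.4, 201.1, 178.8]
tool_rot: [-180.0, 0.0, 10.5]
contact_force: [-0.8, 0.2, -3.6]
opening: 22.1
grasp_force: 24.6
```

Request:
send_rows(series=[[[0.85, 0, 0, 0, 0, 0, 0], [0.85, 0, 0, 0, 0, 0, 0]]])

```text
time: 4.4
tcp_pos: [495.2, 201.1, 178.5]
tool_rot: [-180.0, 0.0, 10.5]
contact_force: [-2.2, 0.2, -1.8]
opening: 22.2
grasp_force: 24.8
```

Run:
```python
from h import *
g=get_state();print(g['time'],g['tcp_pos'],g['tool_rot'],g['contact_force'])
s=snap('scene','pics/s2.png'); snap('top','pics/t2.png')
a=cv2.resize(cv2.imread('pics/s2.png')[170:290,250:400],(750,600),interpolation=cv2.INTER_CUBIC);cv2.imwrite('pics/s2c.png',a)
```

```text
4.4 [495.15297903 201.1016971  178.51992719] [-1.79988584e+02  1.07098319e-02  1.04770713e+01] [-2.1954365   0.15778385 -1.78678918]
```

View pics/s2c.png

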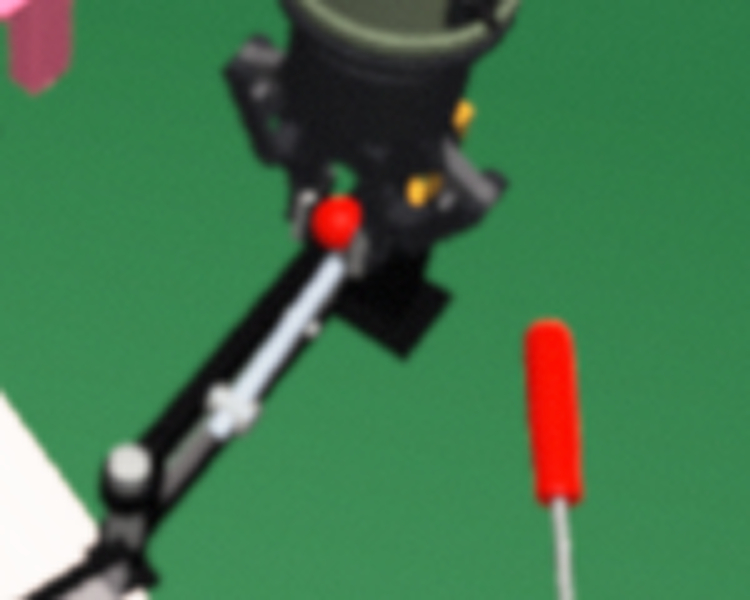

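The bar is lifted, with the knob in the pads at (338,222) and the bar rising off the notch. TCP is 132.7 mm from the hinge against 132.4 predicted. Next is the swing about the hinge.

```bash
cat >> h.py <<'E'
H=np.array([627.7,207.3])
def swing(ths,claw=.85,dz=0):
    s=get_state();way=[];w=s['tool_rot'][2]
    for t in ths:
        c,n=np.cos(t),np.sin(t);v=s['tcp_pos'][:2]-H
        way.append((H[0]+c*v[0]-n*v[1],H[1]+n*v[0]+c*v[1],s['tcp_pos'][2]+dz,w+np.degrees(t)))
    rows(way,claw,s)
def est():
    import pickle; p=pickle.load(open('p.pkl','rb'))
    s=get_state();v=s['tcp_pos'][:2]-H; r=np.hypot(*v)
    ang=np.arctan2(v[1],v[0])-p[2] # cell angle of knob
    # u angle = -pi/2 - q ; n=18 outside
    q=-np.pi/2-(ang+np.arctan2(18,131.2)) ; q=(q+np.pi)%(2*np.pi)-np.pi
    print('t',s['time'],'tcp',s['tcp_pos'].round(1),'yaw',s['tool_rot'][2].round(1),'q',round(q,3),'r',r.round(1),'F',s['contact_force'].round(1),'open',s['opening'].round(1))
    yaw=np.radians(s['tool_rot'][2]);print('F tool xy',(R.from_matrix(Rm(s['tool_rot'])).inv().apply(s['contact_force'])).round(2))
E
python3 -c "
from h import *
est();swing([.03,.1,.18,.26,.34])"
```

```text
Traceback (most recent call last):
  File "h.py", line 40, in est
    print('t',s['time'],'tcp',s['tcp_pos'].round(1),'yaw',s['tool_rot'][2].round(1),'q',round(q,3),'r',r.round(1),'F',s['contact_force'].round(1),'open',s['opening'].round(1))
                                                                                                                                                         ^^^^^^^^^^^^^^^^^^
AttributeError: 'float' object has no attribute 'round'
```

```bash
sed -i "s/s\['opening'\].round(1)/round(s['opening'],1)/" h.py; python3 -c "
from h import *
est();swing([.03,.1,.18,.26,.34])"
```

```text
t 4.5 tcp [495.1 201.  178.4] yaw 10.5 q 1.233 r 132.8 F [-2.9 -0.1 -1.4] open 21.7
F tool xy [-2.85 -0.41  1.36]
[0.85, -0.05, 0.4, -0.0, -0.0, 0.0, -0.03]
[0.85, -0.11, 1.32, -0.0, -0.0, 0.0, -0.1]
[0.85, -0.11, 2.38, -0.0, -0.0, 0.0, -0.18]
[0.85, -0.02, 3.44, -0.0, -0.0, 0.0, -0.26]
[0.85, 0.15, 4.49, -0.0, -0.0, 0.0, -0.34]
```

Request:
send_rows(series=[[[0.85, -0.05, 0.4, 0, 0, 0, -0.03], [0.85, -0.1, 1.3, 0, 0, 0, -0.1], [0.85, -0.1, 2.4, 0, 0, 0, -0.18], [0.85, 0, 3.45, 0, 0, 0, -0.26], [0.85, 0.15, 4.5, 0, 0, 0, -0.34]]])

```text
time: 5.0
tcp_pos: [504.8, 156.3, 178.5]
tool_rot: [-180.0, 0.0, 30.2]
contact_force: [-1.0, 0.2, -4.1]
opening: 22.2
grasp_force: 24.7
```

```bash
python3 -c "
from h import *
est();swing([.08,.16,.24,.32,.38])"
```

```text
t 5.0 tcp [504.8 156.3 178.5] yaw 30.2 q 0.887 r 133.1 F [-1.   0.2 -4.1] open 22.2
F tool xy [-0.72 -0.71  4.14]
[0.85, -0.1, 1.06, -0.0, -0.0, 0.0, -0.08]
[0.85, -0.12, 2.12, -0.0, -0.0, 0.0, -0.16]
[0.85, -0.05, 3.19, -0.0, -0.0, 0.0, -0.24]
[0.85, 0.11, 4.24, -0.0, -0.0, 0.0, -0.32]
[0.85, 0.28, 5.02, -0.0, -0.0, 0.0, -0.38]
```

Request:
send_rows(series=[[[0.85, -0.1, 1.05, 0, 0, 0, -0.08], [0.85, -0.1, 2.1, 0, 0, 0, -0.16], [0.85, -0.05, 3.2, 0, 0, 0, -0.24], [0.85, 0.1, 4.25, 0, 0, 0, -0.32], [0.85, 0.3, 5, 0, 0, 0, -0.38]]])

```text
time: 5.5
tcp_pos: [532.5, 113.8, 178.4]
tool_rot: [-180.0, 0.1, 51.9]
contact_force: [-4.6, -1.9, 1.5]
opening: 22.0
grasp_force: 25.0
```

```bash
python3 -c "
from h import *
est();swing([.07,.14,.2,.24,.26])"
```

```text
t 5.5 tcp [532.5 113.8 178.4] yaw 51.9 q 0.504 r 133.4 F [-4.6 -1.9  1.5] open 22.0
F tool xy [-4.34 -2.4  -1.51]
[0.85, -0.09, 0.93, 0.0, -0.0, 0.001, -0.07]
[0.85, -0.11, 1.86, 0.0, -0.0, 0.001, -0.14]
[0.85, -0.08, 2.66, 0.0, -0.0, 0.001, -0.2]
[0.85, -0.03, 3.19, 0.0, -0.0, 0.001, -0.24]
[0.85, -0.0, 3.46, -0.0, -0.0, 0.001, -0.26]
```

Request:
send_rows(series=[[[0.85, -0.05, 0.9, 0, 0, 0, -0.07], [0.85, -0.05, 1.8, 0, 0, 0, -0.14], [0.85, 0, 2.6, 0, 0, 0, -0.2], [0.85, 0.05, 3.2, 0, 0, 0, -0.24], [0.85, 0.1, 3.45, 0, 0, 0, -0.26]]])

```text
time: 6.0
tcp_pos: [560.0, 92.2, 178.5]
tool_rot: [-180.0, 0.2, 66.7]
contact_force: [-8.2, -9.3, 7.9]
opening: 22.1
grasp_force: 25.4
```

```bash
python3 -c "
from h import *
s=snap('scene','pics/s3.png');snap('top','pics/t3.png')
a=cv2.imread('pics/s3.png')[150:290,210:350];b=cv2.imread('pics/t3.png')[120:260,180:320]
cv2.imwrite('pics/3c.png',cv2.resize(cv2.hconcat([a,b]),(800,400),interpolation=cv2.INTER_CUBIC))
est();swing([.03,.06,.09,.12,.13])"
```

```text
t 6.1 tcp [559.9  92.3 178.5] yaw 66.6 q 0.242 r 133.5 F [-7.4 -9.6  8.2] open 22.3
F tool xy [-11.8   -2.98  -8.19]
[0.85, -0.04, 0.4, 0.0, -0.0, 0.003, -0.03]
[0.85, -0.08, 0.8, 0.0, -0.0, 0.003, -0.06]
[0.85, -0.1, 1.2, 0.0, -0.0, 0.003, -0.09]
[0.85, -0.1, 1.6, 0.0, -0.0, 0.003, -0.12]
[0.85, -0.1, 1.73, 0.0, -0.0, 0.003, -0.13]
```

View pics/3c.png

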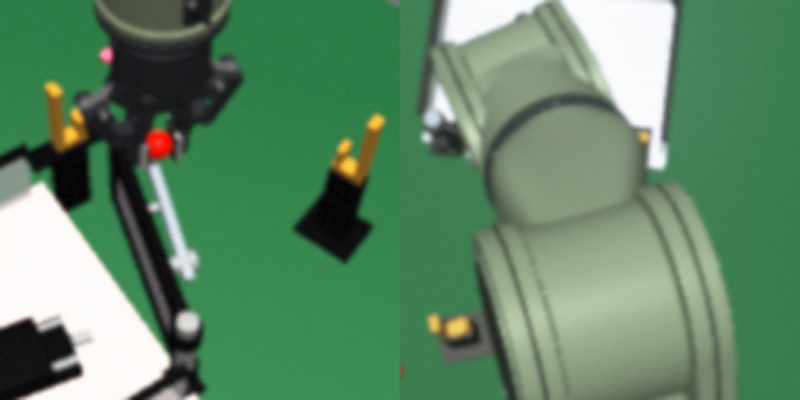

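The scene crop shows the ball held at (160,145) and the gate at about 0.24 rad, short of the strike at (70,130). There is some radial preload, from a slightly wrong hinge estimate, so I'll relax it outward.

Request:
send_rows(series=[[[0.85, -0.08, 0, -0.05, 0, 0, 0], [0.85, -0.16, 0, -0.1, 0, 0, 0], [0.85, -0.16, 0, -0.1, 0, 0, 0]]])

```text
time: 6.4
tcp_pos: [559.6, 93.1, 179.4]
tool_rot: [-180.0, -0.0, 66.7]
contact_force: [-0.5, 0.5, -3.9]
opening: 22.2
grasp_force: 25.0
```

```bash
python3 -c "
from h import *
est()"
```

```text
t 6.4 tcp [559.6  93.1 179.4] yaw 66.7 q 0.248 r 133.0 F [-0.5  0.5 -3.9] open 22.2
F tool xy [ 0.3  -0.67  3.92]
```

```bash
sed -i 's/^H=.*/H=np.array([627.4,206.5])/' h.py; python3 -c "
from h import *
swing([.03,.06,.1,.14,.14])"
```

```text
[0.85, -0.05, 0.39, -0.0, -0.0, -0.0, -0.03]
[0.85, -0.08, 0.79, -0.0, -0.0, -0.0, -0.06]
[0.85, -0.11, 1.32, -0.0, -0.0, -0.0, -0.1]
[0.85, -0.11, 1.84, -0.0, 0.0, -0.0, -0.14]
[0.85, -0.11, 1.84, -0.0, 0.0, -0.0, -0.14]
```

Request:
send_rows(series=[[[0.85, -0.05, 0.4, 0, 0, 0, -0.03], [0.85, -0.08, 0.8, 0, 0, 0, -0.06], [0.85, -0.1, 1.3, 0, 0, 0, -0.1], [0.85, -0.1, 1.85, 0, 0, 0, -0.14], [0.85, -0.1, 1.85, 0, 0, 0, -0.14]]])

```text
time: 6.9
tcp_pos: [576.7, 84.2, 179.3]
tool_rot: [180.0, 0.0, 74.7]
contact_force: [-2.4, -0.4, -2.0]
opening: 22.2
grasp_force: 25.2
```

```bash
python3 -c "
from h import *
est();swing([.02,.04,.05,.05])"
```

```text
t 6.9 tcp [576.7  84.2 179.3] yaw 74.7 q 0.103 r 132.4 F [-2.4 -0.4 -2. ] open 22.2
F tool xy [-1.06 -2.24  2.  ]
[0.85, -0.03, 0.26, 0.0, 0.0, 0.0, -0.02]
[0.85, -0.06, 0.53, 0.0, 0.0, 0.0, -0.04]
[0.85, -0.07, 0.66, 0.0, 0.0, 0.0, -0.05]
[0.85, -0.07, 0.66, 0.0, 0.0, 0.0, -0.05]
```

Request:
send_rows(series=[[[0.85, -0.03, 0.26, 0, 0, 0, -0.02], [0.85, -0.06, 0.52, 0, 0, 0, -0.04], [0.85, -0.07, 0.65, 0, 0, 0, -0.05], [0.85, -0.07, 0.65, 0, 0, 0, -0.05]]])

```text
time: 7.3
tcp_pos: [582.3, 82.3, 179.5]
tool_rot: [180.0, 0.0, 77.5]
contact_force: [-2.3, -2.9, -0.2]
opening: 21.9
grasp_force: 25.3
```

```bash
python3 -c "
from h import *
est();swing([.01,.02,.03,.03])"
```

```text
t 7.3 tcp [582.3  82.3 179.5] yaw 77.5 q 0.058 r 132.2 F [-2.3 -2.9 -0.2] open 21.9
F tool xy [-3.3  -1.6   0.21]
[0.85, -0.02, 0.13, 0.0, 0.0, 0.0, -0.01]
[0.85, -0.03, 0.26, 0.0, 0.0, 0.0, -0.02]
[0.85, -0.05, 0.39, 0.0, 0.0, 0.0, -0.03]
[0.85, -0.05, 0.39, 0.0, 0.0, 0.0, -0.03]
```

Request:
send_rows(series=[[[0.85, -0.03, 0.13, 0, 0, 0, -0.01], [0.85, -0.06, 0.26, 0, 0, 0, -0.02], [0.85, -0.08, 0.39, 0, 0, 0, -0.03], [0.85, -0.08, 0.39, 0, 0, 0, -0.03]]])

```text
time: 7.7
tcp_pos: [586.0, 80.8, 179.5]
tool_rot: [-180.0, -0.0, 79.3]
contact_force: [-3.0, -2.4, -0.8]
opening: 22.2
grasp_force: 25.3
```

```bash
python3 -c "
from h import *
est();swing([.01,.02])"
```

```text
t 7.7 tcp [586.   80.8 179.5] yaw 79.3 q 0.028 r 132.3 F [-3.  -2.4 -0.8] open 22.2
F tool xy [-2.93 -2.49  0.78]
[0.85, -0.02, 0.13, -0.0, -0.0, -0.0, -0.01]
[0.85, -0.03, 0.26, -0.0, -0.0, -0.0, -0.02]
```

Now single small steps, watching tool-y force (free value about -2).

Request:
send_rows(series=[[[0.85, -0.02, 0.12, 0, 0, 0, -0.01], [0.85, -0.02, 0.12, 0, 0, 0, -0.01]]])

```text
time: 7.9
tcp_pos: [587.1, 80.5, 179.5]
tool_rot: [180.0, -0.0, 79.8]
contact_force: [-2.2, -3.3, -1.5]
opening: 22.5
grasp_force: 25.3
```

Request:
send_rows(series=[[[0.85, -0.02, 0.12, 0, 0, 0, -0.01], [0.85, -0.02, 0.12, 0, 0, 0, -0.01]]])

```text
time: 8.1
tcp_pos: [588.2, 80.1, 179.5]
tool_rot: [-180.0, -0.0, 80.4]
contact_force: [-2.2, -2.3, -1.3]
opening: 22.4
grasp_force: 25.2
```

```bash
python3 -c "
from h import *
est()"
```

```text
t 8.1 tcp [588.2  80.1 179.5] yaw 80.4 q 0.01 r 132.3 F [-2.2 -2.3 -1.3] open 22.4
F tool xy [-2.66 -1.78  1.33]
```

Request:
send_rows(series=[[[0.85, -0.02, 0.12, 0, 0, 0, -0.01], [0.85, -0.02, 0.12, 0, 0, 0, -0.01]]])

```text
time: 8.3
tcp_pos: [589.4, 79.7, 179.5]
tool_rot: [-180.0, -0.0, 81.0]
contact_force: [-1.8, -0.8, -1.8]
opening: 22.5
grasp_force: 25.2
```

Request:
send_rows(series=[[[0.85, -0.02, 0.1, 0, 0, 0, -0.01], [0.85, -0.02, 0.1, 0, 0, 0, -0.01]]])

```text
time: 8.5
tcp_pos: [590.3, 79.4, 179.5]
tool_rot: [-180.0, -0.0, 81.5]
contact_force: [-2.2, -1.7, -2.4]
opening: 22.3
grasp_force: 25.2
```

Request:
send_rows(series=[[[0.85, -0.02, 0.08, 0, 0, 0, 0], [0.85, -0.02, 0.08, 0, 0, 0, 0]]])

```text
time: 8.7
tcp_pos: [591.0, 79.1, 179.5]
tool_rot: [-180.0, -0.0, 81.5]
contact_force: [-1.3, 0.0, -3.1]
opening: 22.3
grasp_force: 25.2
```

```bash
python3 -c "
from h import *
est()"
```

```text
t 8.7 tcp [591.   79.1 179.5] yaw 81.5 q -0.012 r 132.5 F [-1.3  0.  -3.1] open 22.3
F tool xy [-0.16 -1.31  3.09]
```

Still free; I'll keep going in 1 mm steps.

Request:
send_rows(series=[[[0.85, 0, 0.1, 0, 0, 0, -0.01], [0.85, 0, 0.1, 0, 0, 0, -0.01]]])

```text
time: 8.9
tcp_pos: [592.0, 78.9, 179.5]
tool_rot: [-180.0, -0.0, 82.1]
contact_force: [-1.9, -0.5, -3.1]
opening: 22.5
grasp_force: 25.2
```

Request:
send_rows(series=[[[0.85, -0.01, 0.08, 0, 0, 0, -0.01], [0.85, -0.01, 0.08, 0, 0, 0, -0.01]]])

```text
time: 9.1
tcp_pos: [592.9, 78.7, 179.5]
tool_rot: [180.0, -0.0, 82.7]
contact_force: [-0.6, -1.1, -2.7]
opening: 22.0
grasp_force: 25.2
```

```bash
python3 -c "
from h import *
est()"
```

```text
t 9.1 tcp [592.9  78.7 179.5] yaw 82.7 q -0.027 r 132.4 F [-0.6 -1.1 -2.7] open 22.0
F tool xy [-1.18 -0.44  2.74]
```

Request:
send_rows(series=[[[0.85, -0.01, 0.08, 0, 0, 0, -0.01], [0.85, -0.01, 0.08, 0, 0, 0, -0.01]]])

```text
time: 9.3
tcp_pos: [593.5, 78.5, 179.5]
tool_rot: [-180.0, -0.0, 83.3]
contact_force: [-2.1, -0.0, -3.3]
opening: 22.1
grasp_force: 25.2
```

Request:
send_rows(series=[[[0.85, -0.01, 0.08, 0, 0, 0, -0.01], [0.85, -0.01, 0.08, 0, 0, 0, -0.01]]])

```text
time: 9.5
tcp_pos: [593.7, 78.5, 179.4]
tool_rot: [-179.9, 0.0, 83.9]
contact_force: [-7.9, 1.2, 0.5]
opening: 22.2
grasp_force: 25.4
```

```bash
python3 -c "
from h import *
est();s=snap('scene','pics/s4.png')
a=cv2.imread('pics/s4.png')[150:270,190:320]
cv2.imwrite('pics/4c.png',cv2.resize(a,(650,600),interpolation=cv2.INTER_CUBIC))"
```

```text
t 9.5 tcp [593.7  78.5 179.4] yaw 83.9 q -0.033 r 132.4 F [-7.9  1.2  0.5] open 22.2
F tool xy [ 0.31 -7.94 -0.46]
```

View pics/4c.png

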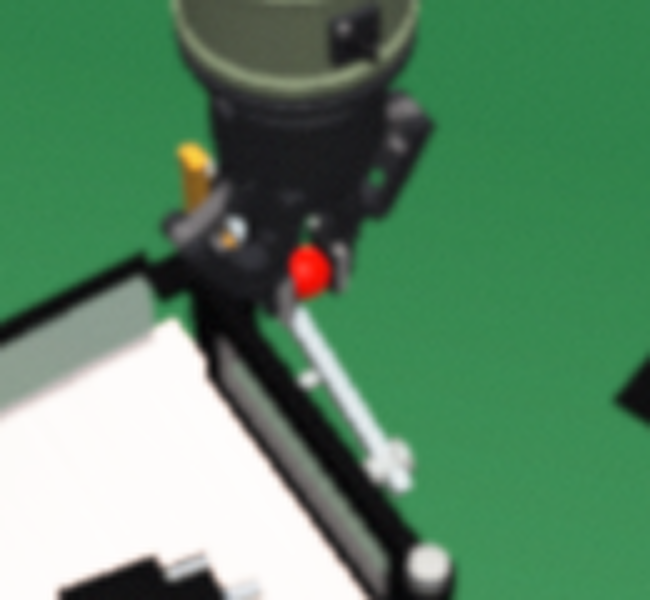

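The bar meets the back-stop: the force steps to -7.9 N at x ≈ 593.5, about 3.5 N at the strike and where vision had put it. I'll back off 1.7 mm to mid-notch.

Request:
send_rows(series=[[[0.85, 0, -0.15, 0, 0, 0, 0.012], [0.85, 0, -0.25, 0, 0, 0, 0.025], [0.85, 0, -0.25, 0, 0, 0, 0.025]]])

```text
time: 9.85
tcp_pos: [591.8, 78.9, 179.5]
tool_rot: [-180.0, -0.0, 82.4]
contact_force: [-1.8, 3.2, -7.3]
opening: 22.2
grasp_force: 25.0
```

```bash
python3 -c "
from h import *
est()
b=lambda l:(90*np.cos(l)-50*np.sin(l),90*np.sin(l)+50*np.cos(l))
a=b(.305)
for l in(.28,.25,.22,.18,.14,.1,.06,.03):c=b(l);print(l,((c[0]-a[0])/-10).__round__(2),((a[1]-c[1])/10).__round__(2))"
```

```text
t 9.85 tcp [591.8  78.9 179.5] yaw 82.4 q -0.018 r 132.5 F [-1.8  3.2 -7.3] open 22.2
F tool xy [ 2.94 -2.24  7.32]
0.28 -0.18 0.18
0.25 -0.4 0.4
0.22 -0.61 0.63
0.18 -0.88 0.94
0.14 -1.13 1.26
0.1 -1.37 1.6
0.06 -1.6 1.94
0.03 -1.76 2.2
```

Request:
send_rows(series=[[[0.85, -0.15, 0, 0.2, 0, 0, 0], [0.85, -0.37, 0, 0.42, 0, 0, 0], [0.85, -0.58, 0, 0.65, 0, 0, 0], [0.85, -0.75, 0, 0.83, 0, 0, 0], [0.85, -0.75, 0, 0.83, 0, 0, 0]]])

```text
time: 10.35
tcp_pos: [590.8, 70.9, 170.9]
tool_rot: [-180.0, -0.0, 82.4]
contact_force: [-0.5, 1.5, -3.4]
opening: 22.0
grasp_force: 25.1
```

```bash
python3 -c "
from h import *
est()"
```

```text
t 10.35 tcp [590.8  70.9 170.9] yaw 82.4 q -0.027 r 140.4 F [-0.5  1.5 -3.4] open 22.0
F tool xy [ 1.44 -0.73  3.38]
```

Request:
send_rows(series=[[[0.85, -0.13, 0, 0.16, 0, 0, 0], [0.85, -0.26, 0, 0.32, 0, 0, 0], [0.85, -0.38, 0, 0.48, 0, 0, 0], [0.85, -0.38, 0, 0.48, 0, 0, 0]]])

```text
time: 10.75
tcp_pos: [590.3, 67.3, 166.2]
tool_rot: [-180.0, -0.0, 82.4]
contact_force: [-1.4, 2.2, -2.7]
opening: 22.4
grasp_force: 25.2
```

```bash
python3 -c "
from h import *
est()"
```

```text
t 10.75 tcp [590.3  67.3 166.2] yaw 82.4 q -0.03 r 144.1 F [-1.4  2.2 -2.7] open 22.4
F tool xy [ 1.96 -1.64  2.69]
```

Already below the horn top with no load, so I'm continuing.

Request:
send_rows(series=[[[0.85, -0.11, 0, 0.14, 0, 0, 0], [0.85, -0.22, 0, 0.3, 0, 0, 0], [0.85, -0.32, 0, 0.45, 0, 0, 0], [0.85, -0.32, 0, 0.45, 0, 0, 0]]])

```text
time: 11.15
tcp_pos: [589.9, 63.9, 161.7]
tool_rot: [-180.0, 0.0, 82.4]
contact_force: [-1.4, 0.7, -2.5]
opening: 22.4
grasp_force: 25.2
```

Request:
send_rows(series=[[[0.85, -0.05, 0, 0.08, 0, 0, 0], [0.85, -0.05, 0, 0.08, 0, 0, 0]]])

```text
time: 11.35
tcp_pos: [589.9, 63.5, 161.1]
tool_rot: [-180.0, 0.0, 82.4]
contact_force: [-2.1, -0.3, -2.1]
opening: 21.8
grasp_force: 25.3
```

```bash
python3 -c "
from h import *
est()"
```

```text
t 11.35 tcp [589.9  63.5 161.1] yaw 82.4 q -0.034 r 147.8 F [-2.1 -0.3 -2.1] open 21.8
F tool xy [-0.61 -2.05  2.05]
```

Request:
send_rows(series=[[[0.85, -0.05, 0, 0.08, 0, 0, 0], [0.85, -0.1, 0, 0.15, 0, 0, 0], [0.85, -0.1, 0, 0.15, 0, 0, 0]]])

```text
time: 11.65
tcp_pos: [589.8, 62.7, 159.9]
tool_rot: [180.0, -0.0, 82.4]
contact_force: [-2.0, 0.3, 3.4]
opening: 22.1
grasp_force: 25.6
```

Request:
send_rows(series=[[[0.85, -0.02, 0, 0.05, 0, 0, 0], [0.85, -0.02, 0, 0.05, 0, 0, 0]]])

```text
time: 11.85
tcp_pos: [589.8, 62.7, 159.7]
tool_rot: [180.0, -0.0, 82.4]
contact_force: [-4.0, 1.2, 10.4]
opening: 22.0
grasp_force: 26.0
```

```bash
python3 -c "
from h import *
est()"
```

```text
t 11.85 tcp [589.8  62.7 159.7] yaw 82.4 q -0.035 r 148.7 F [-4.   1.2 10.4] open 22.0
F tool xy [  0.69  -4.12 -10.43]
```

Bottomed out in the notch with a load step at z ≈ 159.8, matching the height in the hold-back notch. I'll ease the load and shift towards the horn side before releasing.

Request:
send_rows(series=[[[0.85, 0.02, 0, -0.08, 0, 0, 0], [0.85, 0.02, -0.05, -0.08, 0, 0, 0], [0.85, 0.02, -0.1, -0.08, 0, 0, 0], [0.85, 0.02, -0.1, -0.08, 0, 0, 0]]])

```text
time: 12.25
tcp_pos: [588.9, 63.0, 159.9]
tool_rot: [180.0, -0.0, 82.4]
contact_force: [0.5, 2.7, 0.8]
opening: 22.0
grasp_force: 25.3
```

Request:
send_rows(series=[[[0.85, 0, -0.08, 0, 0, 0, 0], [0.85, 0, -0.08, 0, 0, 0, 0]]])

```text
time: 12.45
tcp_pos: [588.0, 63.2, 159.9]
tool_rot: [180.0, -0.0, 82.4]
contact_force: [1.6, 4.3, -0.6]
opening: 22.5
grasp_force: 25.3
```

```bash
python3 -c "
from h import *
est()"
```

```text
t 12.45 tcp [588.   63.2 159.9] yaw 82.4 q -0.022 r 148.7 F [ 1.6  4.3 -0.6] open 22.5
F tool xy [4.48 1.01 0.56]
```

Request:
send_rows(series=[[[0.7, 0, 0, 0, 0, 0, 0], [0.65, 0, 0, 0, 0, 0, 0], [0.55, 0, 0, 0, 0, 0, 0], [0.4, 0, 0, 0, 0, 0, 0], [0.3, 0, 0, 0, 0, 0, 0]]])

```text
time: 12.95
tcp_pos: [587.9, 62.8, 159.9]
tool_rot: [-180.0, 0.0, 82.4]
contact_force: [-1.2, 0.2, 0.3]
opening: 59.5
grasp_force: 0.0
```

Request:
send_rows(series=[[[0.3, 0, 0, -0.5, 0, 0, 0], [0.3, 0, 0, -2, 0, 0, 0], [0.3, 0, 0, -4, 0, 0, 0], [0.3, 0, 0, -7, 0, 0, 0], [0.3, 0, 0, -9, 0, 0, 0]]])

```text
time: 13.45
tcp_pos: [588.1, 63.0, 252.1]
tool_rot: [179.9, -0.0, 82.4]
contact_force: [-0.3, -0.2, 0.1]
opening: 59.9
grasp_force: 0.0
```

Request:
send_rows(series=[[[0.3, 0, 4, -4, 0, 0, 0], [0.3, -2, 0, -8, 0, 0, 0], [0.3, -5, -5, -10, 0, 0, 0], [0.3, -5, -10, -10, 0, 0, 0], [0.3, -5, -14, -10, 0, 0, 0]]])

```text
time: 13.95
tcp_pos: [448.6, 30.5, 350.4]
tool_rot: [179.9, -0.0, 82.3]
contact_force: [1.2, 0.9, 0.1]
opening: 59.8
grasp_force: 0.0
```

```bash
python3 -c "
from h import *
import pickle
est();s=snap('scene','pics/s5.png')
a=cv2.imread('pics/s5.png')[150:290,190:350]
cv2.imwrite('pics/5c.png',cv2.resize(a,(686,600),interpolation=cv2.INTER_CUBIC))
p=pickle.load(open('p.pkl','rb'))
f=lambda P:((proj(s,cell2w(p,P))[0]+.38-[190,150])*4.286).round()
print('knob exp',f(bar(0,.06,90,50)),'lifted',f(bar(0,.2,90,50)),'tip',f(bar(0,.06,175,6)))"
```

```text
t 13.95 tcp [448.6  30.5 350.4] yaw 82.3 q 0.503 r 250.9 F [1.2 0.9 0.1] open 59.8
F tool xy [ 1.08  1.03 -0.11]
knob exp [251. 231.] lifted [258. 230.] tip [175. 167.]
```

View pics/5c.png

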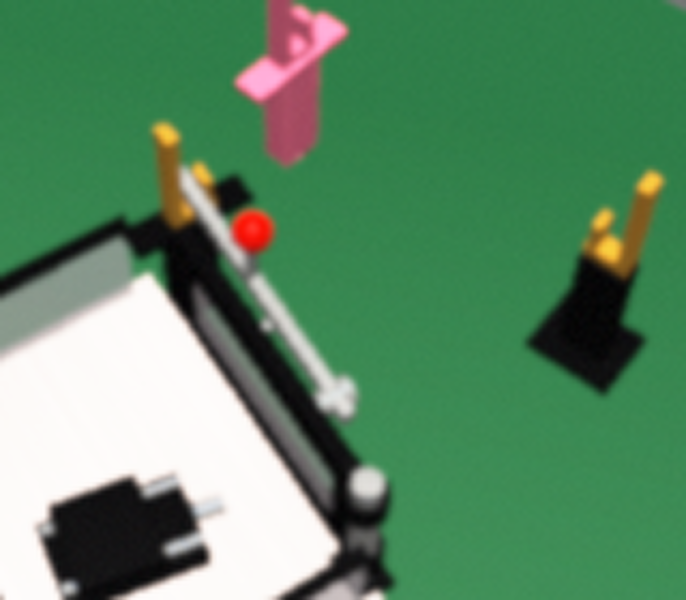

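The gate is shut and the bar lies between the stop (165,180) and the horn (202,180). The knob is at (252,231), where (251,231) was expected. The robot is clear, so I'm handing in.

```bash
python3 -c "
from workcell import *
print(hand_in())"
```

```text
the job is handed in; nothing more can be done
None
```

The gate is shut with the latch bar lying down in the strike's notch, felt at about 3.5 N and holding after release; the job is handed in at about 14 s, and the hand-in call gave no verdict.

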